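# Back the block press off by one turn

## Robot

A 7-joint arm with a two-finger parallel gripper is mounted at the origin on the work surface. World frame = base frame: x ahead of the robot, y to its left, z up, the work surface at z = 0. Lengths are in m, angles in rad, forces in N, time in s.
With the tool pointing down it reaches from about 0.4 to 0.85 m from the base axis. Payload 4.5 kg.
Tool frame: the origin (TCP) lies at the very end of the fingers, on their centre line; the grasp point (between the pads) lies 19 mm behind it; z points along the fingers, y is the line along which they close (so a half turn about z gives the same grasp; the last joint's range is limited). The gripper opens to 88 mm and grips with 3 to 60 N. Pads are 18 mm wide; open, the fingers measure 123 mm over their backs; the gripper's body (75 mm by 187 mm) begins 45 mm behind the grasp point.
Start: joints at [1.299, 0.689, -0.195, 1.565, 0.157, 0.902, -0.215], TCP at [0.188, -0.596, 0.239] pointing down, gripper open.
Joint ranges: [-3.01, 3.01], [-0.46, 2.08], [-1.47, 1.51], [0.13, 2.56], [-1, 4.14], [0.04, 2.09], [-2.66, 2.66]. Speed limits (rad/s): [2.57, 2.57, 3.14, 3.14, 3.14, 3.14, 3.14].

## Interface

Orientations are given as a unit quaternion [x, y, z, w].
In Python, from plant import r gives the robot as it stands. The module is installed in compiled form; this text tells all that it offers.
- The arm moves only by the tool step_arm, never from a script. Its argument "increments" is a list of rows, each a list of 2 entries, a list of its own where there are three numbers: the shift along the world's x, y, z in cm, then the turn, a rotation vector about the world's x, y, z in degrees. A call has exactly 10 rows; each row shifts and turns the commanded pose from where the row before left it; what a row does not reach is not made up. A row lasts 1/10 s, in which the tool goes at most 50 mm and 8.59 degrees, less where a joint would pass 70% of its speed; a pose out of reach is approached as far as the arm can. A call is refused whole if a number of a shift passes 5 or a number of a turn 8.59, either way. A call with a gripper value outside its range is refused whole. "fingers" is the opening, from 0 (shut) to 1 (fully open), set as the call begins (left out, the last holds). The fingers move at their own pace and stop on an object; "grip_force" is the grip in N (left out, the last holds). Time passes only in rows, so rows that do not move let the fingers close, or fill a call up. It gives the time, the measured TCP pose, the force, the opening and the grip force at its end, in the units of the state.
- r.get_state(): the state, without advancing time (a new reading comes with each control period).
- r.snapshot(name): name is "scene" or "top"; returns (picture, depth): 384x512x3 uint8, red, green, blue; 384x512 float32, m along the optical axis (not along the pixel's ray), 0 where there is no reading.
- r.calibration(name): a dict with "fov_y" (degrees; the focal length in pixels is half the picture's height over the tangent of half this angle, whatever the lens; pixels are square), "cx", "cy" (the principal point, pixels), "R" (3x3) and "t" (3): a world point X has camera coordinates R X + t. Camera axes: x right, y down, z forward; pixel columns grow to the right and rows downward; lengths in m; the calibration is good to about 2 mm. A picture is of the moment at which its call begins. calibration takes no time and is no camera call.
- r.finish_job(): hands the job in; it is judged then, once.
The state is a dict: "clock": time; "q": joint angles; "qd": joint speeds; "joint_torque": joint torques, N m; "tool_pos": TCP position; "eef_rot": TCP orientation; "contact_force": force on the tool from outside, world axes, zero at the start; "moment": the same for the moment, N m; "opening": opening from 0.0 (shut) to 1.0 (fully open); "finger_force": force on a finger pad.
Only numpy, scipy, OpenCV 4.12 (cv2) and the standard library are available. Lean on these libraries where they do the work, as an engineer would, in place of code of your own. Each camera call takes 0.05 s, during which the arm holds its last target. There are 200 camera calls.

## Task

The glue in the block under the press has set: open the screw press by exactly one full turn of its hand wheel, anticlockwise as seen from above, so that the platen lifts clear of the block by the usual amount. Push the wheel round by its upright wooden handle with the fingertips or the outside of the fingers, without gripping or forcing the handle, and stop when the handle is back at the place round the wheel where it started. Leave the block in the press and the things on the bench as they are, and finish clear of everything.

Things in the scene. Friction and masses are not known exactly. Their poses are not given: they have to be found in the camera images.
- wheel (a joint): turn of the horizontal hand wheel about its vertical axis, rad: 0 at the start, growing anticlockwise seen from above (opening the press), 6.283 after one full turn. It cannot go further clockwise than the start (the press is closed on the block). Stiff: about 0.4 N m, that is about 5 N at the handle; it stays where it is left and does not coast.
- hub (a point): centre of the hand wheel, on its vertical axis at mid height of the rim (about 201 mm above the bench at the start). Dark cast-iron wheel of 188 mm outer diameter, round rim bar 18 mm thick on a circle of 85 mm radius, four spokes, hub of 44 mm diameter whose top (with the screw end) is 19 mm above this point. The wheel lies level on top of the press and rises with its screw by 8 mm per turn. Nothing stands above the wheel but its handle.
- handle: upright turned wooden handle on the wheel's rim, 66 mm tall, barrel-shaped, at most 25 mm in diameter, free to spin on its pin; origin at its middle, on its axis, 85 mm from the wheel's axis and 45 mm above hub, z up. A 28 mm round boss at its foot ends 34 mm below the origin. Its starting place round the wheel varies; it travels and rises with the wheel.
- platen_face (a point): centre of the underside of the steel platen (170 x 138 x 16 mm), which the wheel raises by 8 mm per turn; at the start it rests on the block, about 70 mm above the bench.
- press: grey cast-iron screw press fixed to the bench, bed 250 x 220 mm, two uprights left and right of the platen, crosshead with its top 160 mm above the bench; the origin is under the middle of the bed, x points away from its front, z up. The wheel's axis stands above the origin.
- blank: wooden block blank glued from two boards, 130 x 100 x 40 mm, loose on the press bed under the platen; origin at the centre of its underside. Stays where it is.
- print_block: dark wooden printing block, 120 x 95 mm, 69 mm tall with its wooden grip on top, loose on the bench beside the press; origin at the centre of its underside. Stays where it is.
- dye_jar: closed glass jar, 64 mm in diameter, 85 mm tall, loose on the bench beside the press; origin at the centre of its underside. Stays where it is.
- mallet: wooden mallet lying on the bench beside the press, handle of 23 mm diameter along its x axis, round head 90 mm long and 56 mm in diameter at +90 mm along x, overall 220 mm long; origin under the handle axis at bench height. Stays where it is.

How it is judged:
On the way, in this order (a step that is already met when the one before it is completed fails the run):
1. the wheel is a quarter turn or so round, pushed by its handle (value of joint wheel between 0.5 and 2.2 rad and contact force between the fingers and handle above 0.3 N), for 0.1 s.
2. the wheel is about half a turn round, pushed by its handle (value of joint wheel between 2.3 and 4 rad and contact force between the fingers and handle above 0.3 N), for 0.1 s.
3. the wheel is about three quarters of a turn round, pushed by its handle (value of joint wheel between 4.1 and 5.9 rad and contact force between the fingers and handle above 0.3 N), for 0.1 s.
At the end, for the whole second after the job is handed in: the wheel rests within 15 degrees of exactly one anticlockwise turn from its start, the platen has risen by 8 mm (within 0.8 mm), the block in the press has not shifted by 10 mm nor the printing block, jar or mallet by 20 mm (value of joint wheel between 6.02 and 6.55 rad and velocity of joint wheel between -0.05 and 0.05 rad/s and distance of platen_face from where it was at the start of the episode between 0.0072 and 0.0088 m and distance of blank from where it was at the start of the episode below 0.01 m and distance of each of print_block, dye_jar, mallet from where it was at the start of the episode below 0.02 m); the robot touches nothing.
It fails at once if the wheel is turned more than 35 degrees past the full turn (value of joint wheel above 6.89 rad).
It fails at once if the handle is taken between the fingers (horizontal distance between the grasp point and handle below 0.012 m and z of the grasp point in the frame of handle below 0.048 m).
It fails at once if the handle is forced (more than 45 N) (contact force between the fingers and handle above 45 N).
It fails at once if the block in the press is shifted (distance of blank from where it was at the start of the episode above 0.01 m).
It fails at once if the printing block, the jar or the mallet is moved or lifted (distance of any of print_block, dye_jar, mallet from where it was at the start of the episode above 0.02 m).
It also fails if it takes over 67 s, if anything falls off the work surface, if the arm or the gripper's body presses on something with over 40 N, if the wrist force passes 120 N, or if a joint passes its speed limit or range.

## Working session

There is one attempt and no reset: what is moved stays moved. The work goes in short steps, Python scripts to look and compute and a tool call to move; the robot and the scene stay as the last step left them, time stands still between calls to the robot, and variables do not carry over. Pictures are saved under pics/ and viewed, at most 10 in all, crops included, and the job is handed in when it is done.

Besides the shell and the picture viewer there is one more tool, called after "Call:" in YAML: its name, and indented under it one key for each argument. step_arm: Moves the arm, as the interface text tells. Its arguments: {"type":"object","properties":{"increments":{"type":"array","items":{"type":"array"}},"fingers":{"type":"number"},"grip_force":{"type":"number"}},"required":["increments"]}

```bash
mkdir -p pics
python3 - <<'E'
from plant import r
import cv2,numpy as np
s=r.get_state(); print(s)
for n in("scene","top"):
    p,d=r.snapshot(n); c=r.calibration(n); print(n,c)
    np.savez(f"{n}0.npz",p=p,d=d,**{k:np.array(v) for k,v in c.items()})
    cv2.imwrite(f"pics/{n}0.png",cv2.resize(p[:,:,::-1],None,fx=1.5,fy=1.5))
E
```

```text
{'clock': 0.0, 'q': array([ 1.29873268,  0.68997206, -0.19450636,  1.5663441 ,  0.15733559,
        0.90246332, -0.21510052]), 'qd': array([ 0.0008164 , -0.00044272,  0.00135895,  0.00013657,  0.00068   ,
       -0.00083623,  0.00162845]), 'joint_torque': array([ 8.02398717e-04, -5.27553964e+01, -1.26667690e+00, -1.53426969e+01,
       -5.26627398e-02,  6.58428617e-03,  1.71351776e-04]), 'tool_pos': array([ 0.18795344, -0.595419  ,  0.23791725]), 'eef_rot': array([ 9.88320682e-01,  1.52385784e-01, -2.14508932e-04, -8.70086590e-04]), 'contact_force': array([ 0.03603423,  0.60516805, -0.3156345 ]), 'moment': array([ 0.02410482, -0.00221096, -0.04392962]), 'finger_force': 0.0, 'opening': 1.001875715393102}
scene {'fov_y': 44.25184133251531, 'cx': 260.19708164566055, 'cy': 193.55803581587787, 'R': array([[-0.01575265,  0.99986197, -0.00528107],
       [ 0.73032661,  0.00789842, -0.68305245],
       [-0.68291646, -0.01461679, -0.73035023]]), 't': array([-0.0240054 , -0.30261737,  1.64905241])}
top {'fov_y': 54.71602012087222, 'cx': 258.6674284185929, 'cy': 189.89656787788613, 'R': array([[-0.01518832, -0.99983793, -0.00966542],
       [-0.99341848,  0.01618696, -0.11339184],
       [ 0.11352992,  0.00787958, -0.99350333]]), 't': array([0.04427567, 0.55694509, 1.09481822])}
```

View pics/scene0.png

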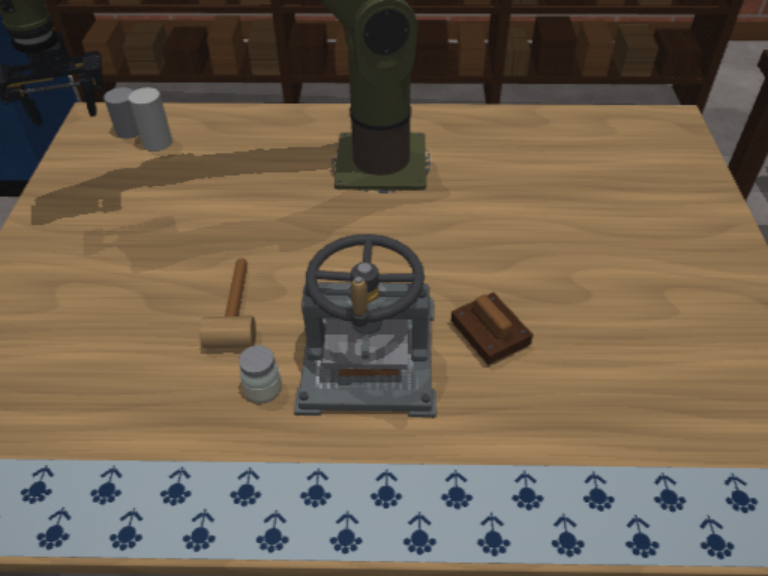

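View pics/top0.png

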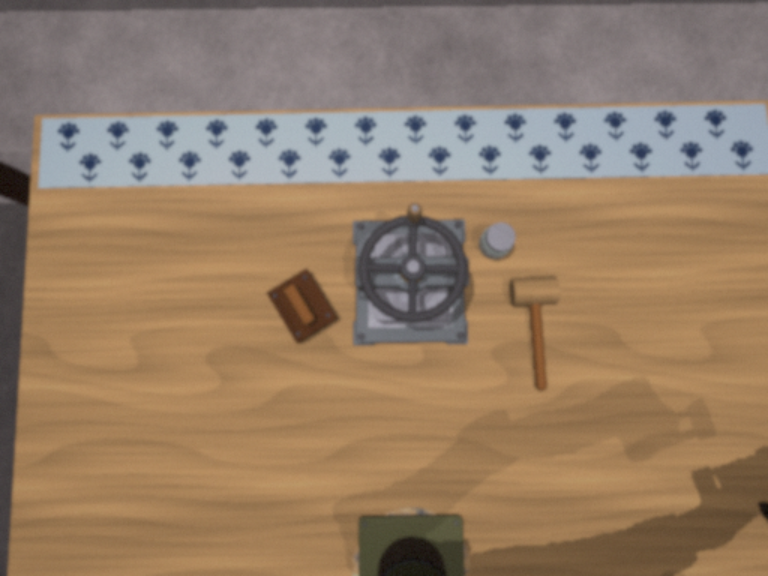

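The scene view shows the wheel hub at about (365,272) and the handle at (359,298) on the wheel's far side from the robot, with the mallet and jar on the left and the print block on the right (in 1.5x pixels). In the top view the hub is at (413,268), the handle top at (415,210), the jar at (498,240) and the print block at (303,306).

```bash
cat > geo.py <<'E'
import numpy as np
from scipy.optimize import least_squares
def load(f):
    z=np.load(f); return z['p'],z['d'],z['fov_y'],z['cx'],z['cy'],z['R'],z['t']
def world(p,d,fov,cx,cy,R,t):
    f=p.shape[0]/2/np.tan(np.radians(fov)/2)
    v,u=np.mgrid[:p.shape[0],:p.shape[1]]
    C=np.stack([(u-cx)/f*d,(v-cy)/f*d,d],-1)
    return (C-t)@R      # R^T (C-t)
def ray(px,fov,cx,cy,R,t,H=384):
    f=H/2/np.tan(np.radians(fov)/2)
    return -R.T@t, R.T@np.array([(px[0]-cx)/f,(px[1]-cy)/f,1])
def meet(a,b):
    (p,u),(q,v)=a,b
    s=np.linalg.lstsq(np.stack([u,-v],1),q-p,rcond=None)[0]
    A,B=p+s[0]*u,q+s[1]*v
    return (A+B)/2,np.linalg.norm(A-B)
def circ(P):
    g=lambda x:np.hypot(P[:,0]-x[0],P[:,1]-x[1])-x[2]
    o=least_squares(g,[*np.median(P[:,:2],0),.085],loss='soft_l1',f_scale=.004); return o.x,np.abs(o.fun).mean()
E
python3 - <<'E'
from geo import *
for n in("scene","top"):
    a=load(n+"0.npz"); W=world(*a); ok=(a[1]>0)&(W[...,0]>.3)&(W[...,0]<.85)&(abs(W[...,1])<.25)
    P=W[ok]
    for lo,hi in((-.01,.01),(.19,.217),):
        Q=P[(P[:,2]>lo)&(P[:,2]<hi)]; print(n,lo,len(Q),np.median(Q,0))
    c0=np.median(Q,0); Q2=Q[(np.hypot(*(Q-c0)[:,:2].T)>.06)&(np.hypot(*(Q-c0)[:,:2].T)<.12)]
    x,e=circ(Q2); print(n,"rim",x,e)
    T=P[P[:,2]>.228]; print(n,"handle",len(T),T.mean(0),T.max(0),T.min(0), 'top',T[T[:,2]>.265].mean(0))
s=load("scene0.npz")[2:];t=load("top0.npz")[2:]
k=1/1.5
print("handle top",meet(ray((359*k,281*k),*s),ray((415*k,208*k),*t)))
print("hub",meet(ray((365*k,267*k),*s),ray((413*k,267*k),*t)))
E
```

```text
scene -0.01 21462 [ 0.71563394  0.01371039 -0.00084594]
scene 0.19 2025 [ 0.57424634 -0.00327497  0.20611117]
scene rim [ 0.57539686 -0.00582767  0.08427052] 0.004725387421534593
scene handle 207 [ 0.66124846 -0.00901168  0.25890611] [0.66739824 0.00271486 0.28370941] [ 0.65095487 -0.02131158  0.22825923] top [ 0.65875468 -0.00893165  0.27373929]
top -0.01 19968 [0.56544544 0.00158898 0.00104058]
top 0.19 2014 [ 0.5661825  -0.00690998  0.20861699]
top rim [ 0.56720211 -0.00711073  0.08316896] 0.005508521126088593
top handle 103 [ 0.64960783 -0.00955745  0.26854163] [0.6638165  0.00153793 0.28434952] [ 0.64092438 -0.02068386  0.23283414] top [ 0.65150634 -0.01013909  0.27588648]
handle top (array([ 0.653478  , -0.01014327,  0.27494016]), np.float64(0.003232673386239735))
hub (array([ 0.5662975 , -0.00711834,  0.21570608]), np.float64(0.003450163160404523))
```

Call:
step_arm:
  increments:
    - [[2.5,3,1],[0,0,-2.5]]
    - [[2.5,3,1],[0,0,-2.5]]
    - [[2.5,3,1],[0,0,-2.5]]
    - [[2.5,3,1],[0,0,-2.5]]
    - [[2.5,3,1],[0,0,-2.5]]
    - [[2.5,3,1],[0,0,-2.5]]
    - [[2.5,3,1],[0,0,-2.5]]
    - [[2.5,3,1],[0,0,-2.5]]
    - [[2.5,3,1],[0,0,-2.5]]
    - [[2.5,3,0],[0,0,-2.5]]
  fingers: 0
  grip_force: 10

```text
clock: 1.1
tool_pos: [0.4395, -0.2949, 0.3298]
eef_rot: [0.998, -0.066, 0.001, 0.001]
contact_force: [1.4, -0.5, 0.2]
opening: 0.117
finger_force: 0.0
```

Call:
step_arm:
  increments:
    - [[2.5,3,0],[0,0,0]]
    - [[2.5,3,0],[0,0,0]]
    - [[2.5,3,0],[0,0,0]]
    - [[2.5,3,0],[0,0,0]]
    - [[2.5,3,0],[0,0,0]]
    - [[2.5,3,0],[0,0,0]]
    - [[2.5,3,0],[0,0,0]]
    - [[2.5,2.8,0],[0,0,0]]
    - [[0,0,0],[0,0,0]]
    - [[0,0,0],[0,0,0]]

```text
clock: 2.1
tool_pos: [0.638, -0.0574, 0.3279]
eef_rot: [0.998, -0.064, -0.001, 0.0]
contact_force: [-0.3, -0.5, 0.6]
opening: 0.01
finger_force: 0.0
```

Run:
```python
from plant import r
import cv2,numpy as np
from scipy.spatial.transform import Rotation as Ro
s=r.get_state(); print(s['clock'],s['q'].round(2),s['tool_pos'],s['opening'],s['contact_force'].round(2)); print(Ro.from_quat(s['eef_rot']).as_matrix().round(3))
p,d=r.snapshot("scene")
cv2.imwrite("pics/s1.png",cv2.resize(p[100:300,130:360,::-1],None,fx=3,fy=3))
```

```text
2.1 [ 0.06  0.62 -0.08  1.4   0.05  1.13 -1.73] [ 0.63795482 -0.05737203  0.32786648] 0.009573478898910649 [-0.35 -0.49  0.57]
[[ 0.992 -0.128 -0.002]
 [-0.128 -0.992 -0.   ]
 [-0.002  0.001 -1.   ]]
```

View pics/s1.png

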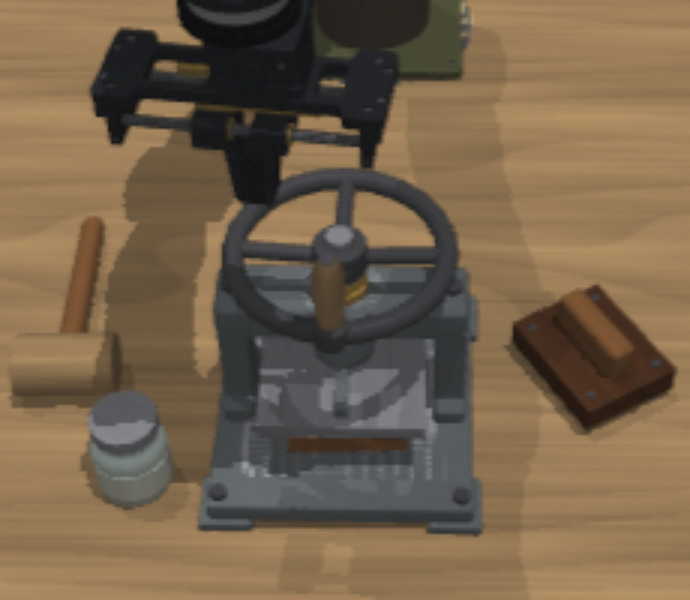

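The arm hangs above the start point on the -y side: the closed fingertips are at (258,200), and the handle at (328,290) still stands where it was. Now I'll descend and work out the circle.

Call:
step_arm:
  increments:
    - [[0,0,-1.5],[0,0,0]]
    - [[0,0,-1.5],[0,0,0]]
    - [[0,0,-1.5],[0,0,0]]
    - [[0,0,-1.5],[0,0,0]]
    - [[0,0,-1.5],[0,0,0]]
    - [[0,0,-1.2],[0,0,0]]
    - [[0,0,-0.6],[0,0,0]]
    - [[0,0,0],[0,0,0]]
    - [[0,0,0],[0,0,0]]
    - [[0,0,0],[0,0,0]]

```text
clock: 3.15
tool_pos: [0.6387, -0.0582, 0.2366]
eef_rot: [0.998, -0.065, 0.001, 0.0]
contact_force: [0.1, -0.3, 0.1]
opening: 0.003
finger_force: 0.0
```

```bash
cat > arc.py <<'E'
import numpy as np,sys
from plant import r
H=np.array([.570,-.007]);R=.085
s=r.get_state();p=s['tool_pos'];a=np.degrees(np.arctan2(*(p[:2]-H)[::-1]))
a0=float(sys.argv[1]) if len(sys.argv)>1 else a
st=float(sys.argv[2]) if len(sys.argv)>2 else 5; n=int(sys.argv[3]) if len(sys.argv)>3 else 10
print('t',s['clock'],'p',p.round(4),'ang',a.round(2),'rad',np.hypot(*(p[:2]-H)).round(4),'F',s['contact_force'].round(1),'q7',s['q'][6].round(2))
A=np.radians(a0+st*np.arange(n+1));C=np.round(100*(H+R*np.c_[np.cos(A),np.sin(A)]),2);
D=np.diff(C,axis=0).round(2);print([[[*map(float,d),.01],[0,0,0]] for d in D],'to',a0+st*n)
E
python3 arc.py -36.5 3 10
```

```text
t 3.15 p [ 0.6387 -0.0582  0.2366] ang -36.69 rad 0.0857 F [ 0.1 -0.3  0.1] q7 -1.74
[[[0.26, 0.37, 0.01], [0, 0, 0]], [[0.23, 0.38, 0.01], [0, 0, 0]], [[0.22, 0.39, 0.01], [0, 0, 0]], [[0.19, 0.4, 0.01], [0, 0, 0]], [[0.18, 0.4, 0.01], [0, 0, 0]], [[0.15, 0.42, 0.01], [0, 0, 0]], [[0.13, 0.43, 0.01], [0, 0, 0]], [[0.11, 0.43, 0.01], [0, 0, 0]], [[0.08, 0.44, 0.01], [0, 0, 0]], [[0.07, 0.44, 0.01], [0, 0, 0]]] to -6.5
```

Call:
step_arm:
  increments:
    - [[0.26,0.37,0.01],[0,0,0]]
    - [[0.23,0.38,0.01],[0,0,0]]
    - [[0.22,0.39,0.01],[0,0,0]]
    - [[0.19,0.4,0.01],[0,0,0]]
    - [[0.18,0.4,0.01],[0,0,0]]
    - [[0.15,0.42,0.01],[0,0,0]]
    - [[0.13,0.43,0.01],[0,0,0]]
    - [[0.11,0.43,0.01],[0,0,0]]
    - [[0.08,0.44,0.01],[0,0,0]]
    - [[0.07,0.44,0.01],[0,0,0]]

```text
clock: 4.15
tool_pos: [0.6538, -0.0204, 0.2365]
eef_rot: [0.998, -0.066, -0.001, 0.002]
contact_force: [-1.6, -6.0, -0.6]
opening: 0.006
finger_force: 3.0
```

```bash
python3 arc.py -6.5 5 20
python3 - <<'E'
from plant import r
import cv2
from geo import *
p,d=r.snapshot("scene");c=r.calibration("scene")
cv2.imwrite("pics/s2.png",cv2.resize(p[100:300,130:360,::-1],None,fx=3,fy=3))
E
```

```text
t 4.15 p [ 0.6538 -0.0204  0.2365] ang -9.09 rad 0.0848 F [-1.6 -6.  -0.6] q7 -1.8
[[[0.05, 0.74, 0.01], [0, 0, 0]], [[-0.02, 0.74, 0.01], [0, 0, 0]], [[-0.07, 0.74, 0.01], [0, 0, 0]], [[-0.14, 0.72, 0.01], [0, 0, 0]], [[-0.21, 0.72, 0.01], [0, 0, 0]], [[-0.26, 0.69, 0.01], [0, 0, 0]], [[-0.33, 0.67, 0.01], [0, 0, 0]], [[-0.38, 0.63, 0.01], [0, 0, 0]], [[-0.44, 0.6, 0.01], [0, 0, 0]], [[-0.48, 0.56, 0.01], [0, 0, 0]], [[-0.54, 0.52, 0.01], [0, 0, 0]], [[-0.57, 0.46, 0.01], [0, 0, 0]], [[-0.62, 0.42, 0.01], [0, 0, 0]], [[-0.65, 0.36, 0.01], [0, 0, 0]], [[-0.67, 0.3, 0.01], [0, 0, 0]], [[-0.71, 0.24, 0.01], [0, 0, 0]], [[-0.72, 0.18, 0.01], [0, 0, 0]], [[-0.73, 0.12, 0.01], [0, 0, 0]], [[-0.74, 0.05, 0.01], [0, 0, 0]], [[-0.74, -0.02, 0.01], [0, 0, 0]]] to 93.5
```

View pics/s2.png

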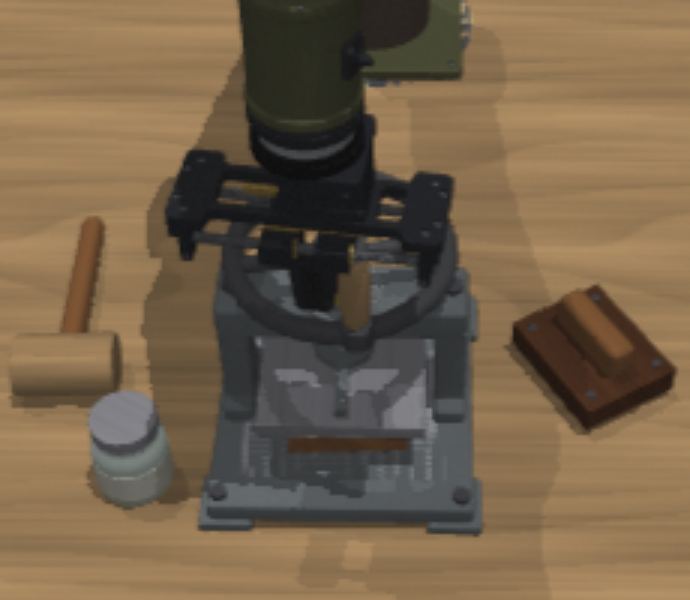

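Contact is made, with about 6 N on the tool. The fingers at (317,285) press against the handle at (355,295), and the wheel has begun to turn.

Call:
step_arm:
  increments:
    - [[0.05,0.74,0.01],[0,0,0]]
    - [[-0.02,0.74,0.01],[0,0,0]]
    - [[-0.07,0.74,0.01],[0,0,0]]
    - [[-0.14,0.72,0.01],[0,0,0]]
    - [[-0.21,0.72,0.01],[0,0,0]]
    - [[-0.26,0.69,0.01],[0,0,0]]
    - [[-0.33,0.67,0.01],[0,0,0]]
    - [[-0.38,0.63,0.01],[0,0,0]]
    - [[-0.44,0.6,0.01],[0,0,0]]
    - [[-0.48,0.56,0.01],[0,0,0]]

```text
clock: 5.2
tool_pos: [0.6342, 0.0514, 0.238]
eef_rot: [0.998, -0.065, 0.003, -0.0]
contact_force: [6.8, -0.6, -3.4]
opening: 0.004
finger_force: 3.0
```

```bash
python3 arc.py 43.5 5 10
```

```text
t 5.2 p [0.6342 0.0514 0.238 ] ang 42.29 rad 0.0868 F [ 6.8 -0.6 -3.4] q7 -1.91
[[[-0.54, 0.52, 0.01], [0, 0, 0]], [[-0.57, 0.46, 0.01], [0, 0, 0]], [[-0.62, 0.42, 0.01], [0, 0, 0]], [[-0.65, 0.36, 0.01], [0, 0, 0]], [[-0.67, 0.3, 0.01], [0, 0, 0]], [[-0.71, 0.24, 0.01], [0, 0, 0]], [[-0.72, 0.18, 0.01], [0, 0, 0]], [[-0.73, 0.12, 0.01], [0, 0, 0]], [[-0.74, 0.05, 0.01], [0, 0, 0]], [[-0.74, -0.02, 0.01], [0, 0, 0]]] to 93.5
```

Call:
step_arm:
  increments:
    - [[-0.54,0.52,0.01],[0,0,0]]
    - [[-0.57,0.46,0.01],[0,0,0]]
    - [[-0.62,0.42,0.01],[0,0,0]]
    - [[-0.65,0.36,0.01],[0,0,0]]
    - [[-0.67,0.3,0.01],[0,0,0]]
    - [[-0.71,0.24,0.01],[0,0,0]]
    - [[-0.72,0.18,0.01],[0,0,0]]
    - [[-0.73,0.12,0.01],[0,0,0]]
    - [[-0.74,0.05,0.01],[0,0,0]]
    - [[-0.74,-0.02,0.01],[0,0,0]]

```text
clock: 6.2
tool_pos: [0.5679, 0.0766, 0.2393]
eef_rot: [0.998, -0.066, 0.004, 0.0]
contact_force: [7.0, -2.4, -3.3]
opening: 0.005
finger_force: 3.6
```

```bash
python3 arc.py 93.5 5 10
```

```text
t 6.2 p [0.5679 0.0766 0.2393] ang 91.47 rad 0.0836 F [ 7.  -2.4 -3.3] q7 -1.97
[[[-0.74, -0.07, 0.01], [0, 0, 0]], [[-0.72, -0.14, 0.01], [0, 0, 0]], [[-0.72, -0.21, 0.01], [0, 0, 0]], [[-0.69, -0.26, 0.01], [0, 0, 0]], [[-0.67, -0.33, 0.01], [0, 0, 0]], [[-0.63, -0.38, 0.01], [0, 0, 0]], [[-0.6, -0.44, 0.01], [0, 0, 0]], [[-0.56, -0.48, 0.01], [0, 0, 0]], [[-0.52, -0.54, 0.01], [0, 0, 0]], [[-0.46, -0.57, 0.01], [0, 0, 0]]] to 143.5
```

Call:
step_arm:
  increments:
    - [[-0.74,-0.07,0.01],[0,0,0]]
    - [[-0.72,-0.14,0.01],[0,0,0]]
    - [[-0.72,-0.21,0.01],[0,0,0]]
    - [[-0.69,-0.26,0.01],[0,0,0]]
    - [[-0.67,-0.33,0.01],[0,0,0]]
    - [[-0.63,-0.38,0.01],[0,0,0]]
    - [[-0.6,-0.44,0.01],[0,0,0]]
    - [[-0.56,-0.48,0.01],[0,0,0]]
    - [[-0.52,-0.54,0.01],[0,0,0]]
    - [[-0.46,-0.57,0.01],[0,0,0]]

```text
clock: 7.2
tool_pos: [0.5036, 0.0466, 0.2406]
eef_rot: [0.998, -0.064, 0.002, -0.002]
contact_force: [2.3, 5.1, 0.2]
opening: 0.005
finger_force: 2.8
```

```bash
python3 arc.py 143.5 5 10
python3 - <<'E'
from plant import r
import cv2
p,d=r.snapshot("scene")
cv2.imwrite("pics/s3.png",cv2.resize(p[100:300,130:360,::-1],None,fx=3,fy=3))
E
```

```text
t 7.2 p [0.5036 0.0466 0.2406] ang 141.11 rad 0.0853 F [2.3 5.1 0.2] q7 -1.94
[[[-0.42, -0.62, 0.01], [0, 0, 0]], [[-0.36, -0.65, 0.01], [0, 0, 0]], [[-0.3, -0.67, 0.01], [0, 0, 0]], [[-0.24, -0.71, 0.01], [0, 0, 0]], [[-0.18, -0.72, 0.01], [0, 0, 0]], [[-0.12, -0.73, 0.01], [0, 0, 0]], [[-0.05, -0.74, 0.01], [0, 0, 0]], [[0.02, -0.74, 0.01], [0, 0, 0]], [[0.07, -0.74, 0.01], [0, 0, 0]], [[0.14, -0.72, 0.01], [0, 0, 0]]] to 193.5
```

View pics/s3.png

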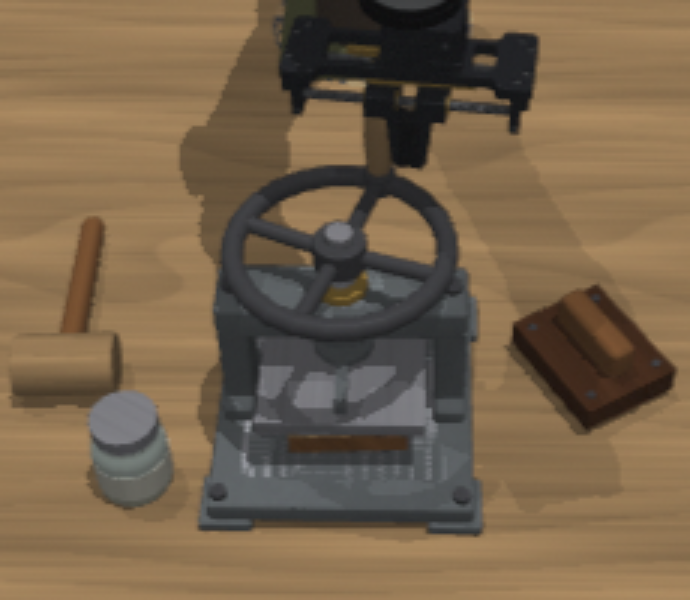

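The handle at (378,150) is nearly half way round, on the robot side, with the fingertips at (408,155) behind it. The block and the things on the bench haven't moved.

Call:
step_arm:
  increments:
    - [[-0.42,-0.62,0.01],[0,0,0]]
    - [[-0.36,-0.65,0.01],[0,0,0]]
    - [[-0.3,-0.67,0.01],[0,0,0]]
    - [[-0.24,-0.71,0.01],[0,0,0]]
    - [[-0.18,-0.72,0.01],[0,0,0]]
    - [[-0.12,-0.73,0.01],[0,0,0]]
    - [[-0.05,-0.74,0.01],[0,0,0]]
    - [[0.02,-0.74,0.01],[0,0,0]]
    - [[0.07,-0.74,0.01],[0,0,0]]
    - [[0.14,-0.72,0.01],[0,0,0]]

```text
clock: 8.25
tool_pos: [0.4884, -0.0238, 0.2412]
eef_rot: [0.998, -0.063, 0.001, -0.002]
contact_force: [1.9, 7.1, 1.4]
opening: 0.007
finger_force: 3.6
```

```bash
python3 arc.py 193.5 5 10
```

```text
t 8.25 p [ 0.4884 -0.0238  0.2412] ang -168.35 rad 0.0833 F [1.9 7.1 1.4] q7 -1.81
[[[0.21, -0.72, 0.01], [0, 0, 0]], [[0.26, -0.69, 0.01], [0, 0, 0]], [[0.33, -0.67, 0.01], [0, 0, 0]], [[0.38, -0.63, 0.01], [0, 0, 0]], [[0.44, -0.6, 0.01], [0, 0, 0]], [[0.48, -0.56, 0.01], [0, 0, 0]], [[0.54, -0.52, 0.01], [0, 0, 0]], [[0.57, -0.46, 0.01], [0, 0, 0]], [[0.62, -0.42, 0.01], [0, 0, 0]], [[0.65, -0.36, 0.01], [0, 0, 0]]] to 243.5
```

Call:
step_arm:
  increments:
    - [[0.21,-0.72,0.01],[0,0,0]]
    - [[0.26,-0.69,0.01],[0,0,0]]
    - [[0.33,-0.67,0.01],[0,0,0]]
    - [[0.38,-0.63,0.01],[0,0,0]]
    - [[0.44,-0.6,0.01],[0,0,0]]
    - [[0.48,-0.56,0.01],[0,0,0]]
    - [[0.54,-0.52,0.01],[0,0,0]]
    - [[0.57,-0.46,0.01],[0,0,0]]
    - [[0.62,-0.42,0.01],[0,0,0]]
    - [[0.65,-0.36,0.01],[0,0,0]]

```text
clock: 9.25
tool_pos: [0.5292, -0.0837, 0.2413]
eef_rot: [0.998, -0.066, -0.003, 0.0]
contact_force: [-5.5, -0.3, 3.7]
opening: 0.007
finger_force: 2.9
```

```bash
python3 arc.py 243.5 5 10
```

```text
t 9.25 p [ 0.5292 -0.0837  0.2413] ang -118.05 rad 0.0869 F [-5.5 -0.3  3.7] q7 -1.7
[[[0.67, -0.3, 0.01], [0, 0, 0]], [[0.71, -0.24, 0.01], [0, 0, 0]], [[0.72, -0.18, 0.01], [0, 0, 0]], [[0.73, -0.12, 0.01], [0, 0, 0]], [[0.74, -0.05, 0.01], [0, 0, 0]], [[0.74, 0.02, 0.01], [0, 0, 0]], [[0.74, 0.07, 0.01], [0, 0, 0]], [[0.72, 0.14, 0.01], [0, 0, 0]], [[0.72, 0.21, 0.01], [0, 0, 0]], [[0.69, 0.26, 0.01], [0, 0, 0]]] to 293.5
```

Call:
step_arm:
  increments:
    - [[0.67,-0.3,0.02],[0,0,0]]
    - [[0.71,-0.24,0.02],[0,0,0]]
    - [[0.72,-0.18,0.02],[0,0,0]]
    - [[0.73,-0.12,0.02],[0,0,0]]
    - [[0.74,-0.05,0.02],[0,0,0]]
    - [[0.74,0.02,0.01],[0,0,0]]
    - [[0.74,0.07,0.01],[0,0,0]]
    - [[0.72,0.14,0.01],[0,0,0]]
    - [[0.72,0.21,0.01],[0,0,0]]
    - [[0.69,0.26,0.01],[0,0,0]]

```text
clock: 10.25
tool_pos: [0.5998, -0.0845, 0.2422]
eef_rot: [0.998, -0.065, -0.005, -0.0]
contact_force: [-8.0, 0.4, 3.6]
opening: 0.003
finger_force: 4.2
```

```bash
python3 arc.py 293.5 4 10
cat > han.py <<'E'
from plant import r
from geo import *
import cv2,sys
for n in ("scene","top"):
    p,d=r.snapshot(n);c=r.calibration(n)
    for q,dd,l in((load(n+"0.npz")[0],load(n+"0.npz")[1],'start'),(p,d,'now')):
        a=(q,dd,c['fov_y'],c['cx'],c['cy'],c['R'],c['t']);W=world(*a)
        h=cv2.cvtColor(q,cv2.COLOR_RGB2HSV)
        m=(dd>0)&(np.hypot(W[...,0]-.57,W[...,1]+.007)<.115)&(W[...,2]>.225)&(W[...,2]<.3)&(h[...,1]>70)&(h[...,2]>70)
        T=W[m]; e=T.mean(0)-[.57,-.007,0] if len(T) else np.zeros(3)
        print(n,l,len(T),e.round(4),'ang',np.degrees(np.arctan2(e[1],e[0])).round(1))
    if len(sys.argv)>1 and n==sys.argv[1]: cv2.imwrite(sys.argv[2],cv2.resize(p[100:300,130:360,::-1],None,fx=3,fy=3))
E
python3 han.py scene pics/s4.png
```

```text
t 10.25 p [ 0.5998 -0.0845  0.2422] ang -68.95 rad 0.0831 F [-8.   0.4  3.6] q7 -1.7
[[[0.53, 0.26, 0.01], [0, 0, 0]], [[0.52, 0.29, 0.01], [0, 0, 0]], [[0.5, 0.33, 0.01], [0, 0, 0]], [[0.47, 0.36, 0.01], [0, 0, 0]], [[0.44, 0.39, 0.01], [0, 0, 0]], [[0.42, 0.43, 0.01], [0, 0, 0]], [[0.38, 0.45, 0.01], [0, 0, 0]], [[0.36, 0.48, 0.01], [0, 0, 0]], [[0.31, 0.5, 0.01], [0, 0, 0]], [[0.29, 0.52, 0.01], [0, 0, 0]]] to 333.5
scene start 176 [ 0.0923 -0.0017  0.2566] ang -1.1
scene now 206 [ 0.0619 -0.0629  0.2593] ang -45.5
top start 80 [ 0.0791 -0.0024  0.2673] ang -1.7
top now 0 [0. 0. 0.] ang 0.0
```

View pics/s4.png

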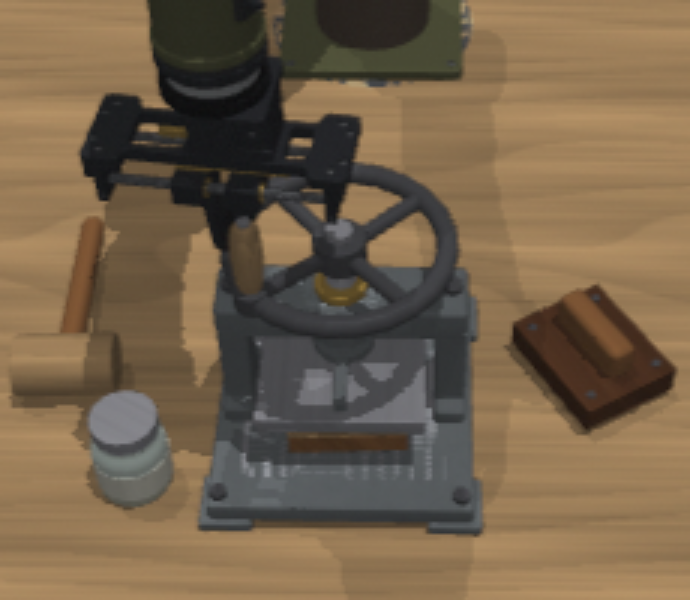

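The handle stands at (246,255), at about -45 degrees, roughly 44 degrees short of its start. Next I'll go to just short of a full turn.

Call:
step_arm:
  increments:
    - [[0.53,0.26,0.01],[0,0,0]]
    - [[0.52,0.29,0.01],[0,0,0]]
    - [[0.5,0.33,0.01],[0,0,0]]
    - [[0.47,0.36,0.01],[0,0,0]]
    - [[0.44,0.39,0.01],[0,0,0]]
    - [[0.42,0.43,0.01],[0,0,0]]
    - [[0.38,0.45,0.01],[0,0,0]]
    - [[0.36,0.48,0.01],[0,0,0]]
    - [[0.31,0.5,0.01],[0,0,0]]
    - [[0,0,0],[0,0,0]]

```text
clock: 11.35
tool_pos: [0.6432, -0.0524, 0.2436]
eef_rot: [0.998, -0.066, -0.0, 0.001]
contact_force: [-0.7, -4.7, -2.4]
opening: 0.002
finger_force: 1.9
```

```bash
python3 arc.py 329.5 2 7;python3 han.py scene pics/s5.png
```

```text
t 11.35 p [ 0.6432 -0.0524  0.2436] ang -31.84 rad 0.0861 F [-0.7 -4.7 -2.4] q7 -1.75
[[[0.15, 0.25, 0.01], [0, 0, 0]], [[0.14, 0.27, 0.01], [0, 0, 0]], [[0.12, 0.27, 0.01], [0, 0, 0]], [[0.12, 0.27, 0.01], [0, 0, 0]], [[0.11, 0.27, 0.01], [0, 0, 0]], [[0.1, 0.28, 0.01], [0, 0, 0]], [[0.09, 0.29, 0.01], [0, 0, 0]]] to 343.5
scene start 176 [ 0.0923 -0.0017  0.2566] ang -1.1
scene now 198 [ 0.0908 -0.016   0.2603] ang -10.0
top start 80 [ 0.0791 -0.0024  0.2673] ang -1.7
top now 0 [0. 0. 0.] ang 0.0
```

Call:
step_arm:
  increments:
    - [[0.15,0.25,0.01],[0,0,0]]
    - [[0.14,0.27,0.01],[0,0,0]]
    - [[0.12,0.27,0.01],[0,0,0]]
    - [[0.12,0.27,0.01],[0,0,0]]
    - [[0,0,0],[0,0,0]]
    - [[0,0,0],[0,0,0]]
    - [[0,0,0],[0,0,0]]
    - [[0,0,0],[0,0,0]]
    - [[0,0,0],[0,0,0]]
    - [[0,0,0],[0,0,0]]

```text
clock: 12.45
tool_pos: [0.6479, -0.0409, 0.2443]
eef_rot: [0.998, -0.066, -0.0, 0.001]
contact_force: [-1.1, -5.0, -3.6]
opening: -0.002
finger_force: 2.5
```

```bash
python3 arc.py 337.5 2 2;python3 han.py scene pics/s6.png
```

```text
t 12.45 p [ 0.6479 -0.0409  0.2443] ang -23.49 rad 0.085 F [-1.1 -5.  -3.6] q7 -1.76
[[[0.11, 0.27, 0.01], [0, 0, 0]], [[0.1, 0.28, 0.01], [0, 0, 0]]] to 341.5
scene start 176 [ 0.0923 -0.0017  0.2566] ang -1.1
scene now 204 [ 0.0922 -0.0045  0.2603] ang -2.8
top start 80 [ 0.0791 -0.0024  0.2673] ang -1.7
top now 0 [0. 0. 0.] ang 0.0
```

View pics/s6.png

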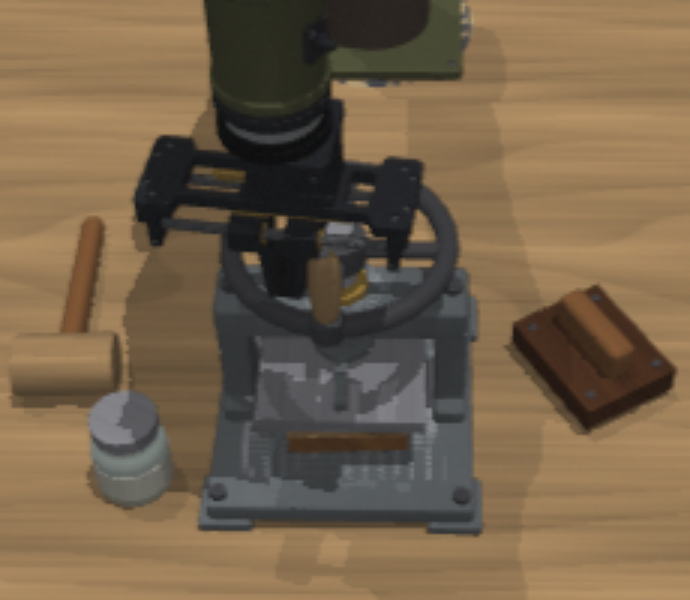

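The handle at (325,290) is within about 2 degrees of its starting place, against a tolerance of 15, and the platen has lifted. I'll back off along the arc and lift.

Call:
step_arm:
  increments:
    - [[-0.2,-0.5,0],[0,0,0]]
    - [[-0.2,-0.5,0],[0,0,0]]
    - [[-0.3,-0.6,0],[0,0,0]]
    - [[-0.3,-0.6,0],[0,0,0]]
    - [[0,0,1.5],[0,0,0]]
    - [[0,0,2.5],[0,0,0]]
    - [[0,0,2.5],[0,0,0]]
    - [[0,0,2.5],[0,0,0]]
    - [[0,0,2.5],[0,0,0]]
    - [[0,0,2.5],[0,0,0]]

```text
clock: 13.55
tool_pos: [0.6382, -0.062, 0.3859]
eef_rot: [0.998, -0.065, 0.0, -0.0]
contact_force: [0.5, 1.0, 0.2]
opening: 0.008
finger_force: 0.0
```

Call:
step_arm:
  increments:
    - [[-2,-3,0],[0,0,0]]
    - [[-2,-3,0],[0,0,0]]
    - [[-2,-3,0],[0,0,0]]
    - [[-2,-3,0],[0,0,0]]
    - [[-2,-3,0],[0,0,0]]
    - [[-2,-3,0],[0,0,0]]
    - [[-2,-3,0],[0,0,0]]
    - [[-2,-3,0],[0,0,0]]
    - [[0,0,0],[0,0,0]]
    - [[0,0,0],[0,0,0]]

```text
clock: 14.55
tool_pos: [0.4779, -0.3026, 0.3848]
eef_rot: [0.998, -0.066, 0.0, -0.0]
contact_force: [-0.1, 1.5, -0.0]
opening: 0.005
finger_force: 0.0
```

```bash
python3 arc.py 0 0 1; python3 han.py scene pics/s7.png
```

```text
t 14.55 p [ 0.4779 -0.3026  0.3848] ang -107.31 rad 0.3096 F [-0.1  1.5 -0. ] q7 -1.25
[[[0.0, 0.0, 0.01], [0, 0, 0]]] to 0.0
scene start 176 [ 0.0923 -0.0017  0.2566] ang -1.1
scene now 202 [ 0.0922 -0.0042  0.2608] ang -2.6
top start 80 [ 0.0791 -0.0024  0.2673] ang -1.7
top now 81 [ 0.0786 -0.0051  0.2752] ang -3.7
```

View pics/s7.png

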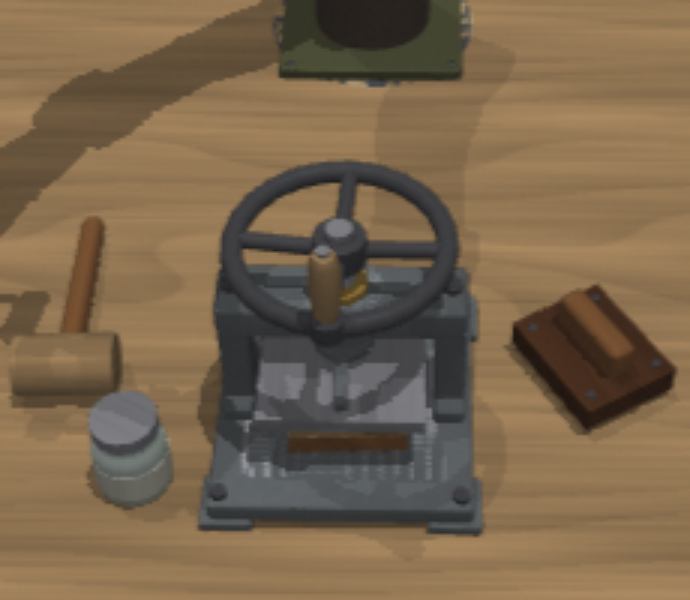

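The handle at (323,285) is about 2 degrees short of its start in both views, the wheel stands about 8 mm higher, nothing else moved, and the arm is clear.

```bash
python3 -c "
from plant import r
print(r.finish_job())"
```

```text
the job is handed in; nothing more can be done
None
```

The press is open by one full anticlockwise turn: the handle is about 2° short of its starting place by camera (15° allowed), the wheel is about 8 mm higher in the top view, nothing else visibly moved, the arm is clear, and the job is handed in (no verdict was returned).

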